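# Clamp the page and take the copy picture

## Robot

A 6-joint arm with a two-finger parallel gripper is mounted at the origin on a cart in front of the work surface, level with it; the furniture and walls round the work are solid. World frame = base frame: x ahead of the robot, y to its left, z up, the work surface at z = 0. Lengths are in mm, angles in rad, forces in N, time in s.
With the tool pointing down it reaches from about 425 to 1125 mm from the base axis. Payload 14.9 kg.
Tool frame: the origin (TCP) lies between the finger pads; the fingertips stand 14 mm ahead of it and the grasp point (between the pads) lies 5 mm behind it (r.tip_extent is the z of the fingertips in the tool frame, in mm); z points along the fingers, y is the line along which they close (so a half turn about z gives the same grasp; the last joint's range is limited). The gripper opens to 91 mm and grips with 3 to 60 N. Pads are 32 mm wide; open, the fingers measure 118 mm over their backs; the gripper's body (76 mm by 178 mm) begins 60 mm behind the grasp point.
Start: joints at [-1.301, 0.379, 1.734, -0, 1.028, -0.033], TCP at [208.731, -668.169, 227.932] pointing down, gripper open.
Joint ranges: [-2.77, 2.77], [-0.74, 2.19], [0, 2.66], [-1.06, 4.2], [0.31, 2.87], [-3.08, 3.08]. Speed limits (rad/s): [1.89, 1.89, 2.39, 3.14, 3.14, 3.14].

## Interface

Orientations are given as a rotation vector (axis times angle).
In Python, from workcell import r, cams, sensors gives the robot as it stands (r), with the cameras (cams) and the readings (sensors).
- The arm moves only by the shell command python3 shift.py, which reads ROWS from standard input. ROWS is a JSON list of rows, 1 to 20 of them, each an object with the fields finger_gap (the finger opening in mm), x, y, z (the shift in shares of 600 mm (1.0 is 600 mm)), turn (a turn about the tool's z in fractions of the full range, 1 being pi rad); a field left out counts as zero (the opening has to be given); each row is the pose to reach, as a shift and turn from the pose commanded when the command began, along the tool's axes at that moment; what a row does not reach only later rows make up. A row lasts 1/12 s, in which the tool goes at most 41.7 mm and 0.125 rad, less where a joint would pass 70% of its speed; a pose out of reach is approached as far as the arm can. The fingers move at their own pace and stop on an object; the grip force is fixed at half the most. Time passes only in rows, so rows that do not move let the fingers close. It prints the time, the measured TCP pose, the force, the opening and the grip force at its end. A shift or turn number past 1, either way, is cut back to 1. Input that does not fit is refused with a message, and nothing moves.
- sensors.observe(): the state, without advancing time (a new reading comes with each control period).
- cams.camera(name): name is "scene" or "top" or "wrist"; returns a dict with "color" (384x512x3 uint8, red, green, blue), "mtx" (3x3 intrinsics, pixels), "D" ([k1, k2, p1, p2, k3] as OpenCV has them; the pictures are not rectified), "origin" and "orientation" of the camera in the world. Camera axes: x right, y down, z forward; pixel columns grow to the right and rows downward; lengths in mm; the calibration is good to about 2 mm. A picture is of the moment at which its call begins. There is no depth.
- r.hand_in(): hands the job in; it is judged then, once.
The state is a dict: "time_s": time; "qpos": joint angles; "dq": joint speeds; "effort": joint torques, N m; "tool_pos": TCP position; "eef_rot": TCP orientation; "contact_force": force on the tool from outside, world axes, zero at the start; "ft_torque": the same for the moment, N m; "opening": finger opening in mm; "finger_force": force on a finger pad.
Only numpy, scipy, OpenCV 4.12 (cv2) and the standard library are available. Lean on these libraries where they do the work, as an engineer would, in place of code of your own. Each camera call takes 0.05 s, during which the arm holds its last target. There are 200 camera calls.

## Task

First tighten the winged thumbscrew of the page clamp clockwise until its slip clutch first gives, and stop there. Then take the picture: press the round two-stage shutter button to its halfway stop so that the camera focuses, hold it there for about a second, press it fully down, and let go. Leave the lamp's square switch alone and do not shift the other things on the desk.

Things in the scene. Friction and masses are not known exactly. Their poses are not given: they have to be found in the camera images.
- copy_stand: Fixed copy stand: wooden board x -115 to +155, y +-125 mm, 16 thick; origin on the desk, x from its front to its back, z up. At x +125 a column 365 high carries a camera 96 wide that looks down at x +48, underside 267 mm up. A notebook lies fixed on the board; across it at x -68 runs the clamp bar (28 by 222 mm, along y, top 41 mm up), with the thumbscrew on its end at y +95.
- wing_top (a point): Black wing (grip) of the thumbscrew, upright bar 66 long (x), 14 thick (y), 32 tall, from 61 to 93 mm above the desk; below it a collar 32 across. Site: top edge, on the vertical screw axis. Pinch firmly (60 N) across the 14 mm from above. Clockwise (from above): drag 0.08 N m; tight after 0.7 to 1.3 rad, then torque jumps to 0.6 N m and the clutch slips at that steady torque.
- screw (a joint): Turn of the screw and its collar in rad: grows clockwise (tightening) up to its hard stop at 1.3; starts anywhere from 0 to 0.6; does not grow when the clutch slips.
- wing (a joint): Slip of the clutch in rad: turn of the wing against the collar. 0 at the start, grows only when the wing is turned on clockwise with the screw tight. The first clear slip is about 0.05 to 0.3; more than 0.6 wears out the clutch.
- shutter_base: Fixed shutter handset, left or right of the stand: grey base 80 (x) by 120 (y) by 34 mm high; on its middle a round black head 58 across with a flat round aluminium button 36 across. Origin on the desk under the centre; the button is on the origin's vertical axis. The head's height is set differently each time: button top 72 to 84 mm above the desk, not measured, to be found by touch.
- shutter_half (a joint): First stage of the shutter button in m: 0 up, 0.005 at the halfway stop. Takes about 1 N at first, 2.5 N at the stop.
- shutter_full (a joint): Second stage of the same button in m: 0 until the button is pushed on from the halfway stop with more than about 9 N, 0.005 fully down, which takes about 12 N. The button's whole stroke is thus 10 mm; it springs back up when let go.
- lamp_base: Fixed switch box of the lamp: the same grey base, 80 by 120 by 34 mm, with a square pad 44 mm wide, top 54 mm above the desk. Origin on the desk under the centre. It stands on the other side of the copy stand from the shutter handset. Not to be pressed.
- lamp_pad (a joint): Travel of the lamp's square pad in m: 0 up, 0.005 pressed.
- tape_measure: Bystander: dark tape measure, 56 by 60 by 31 mm, beside the stand's front; origin under its centre.
- mug: Bystander: white mug with handle, 82 by 117 by 91 mm, origin under its centre.
- clear_tape: Bystander: roll of adhesive tape lying flat, 90 mm across, 48 mm high, origin under its centre.
- glue_stick: Bystander: upright glue stick, 27 mm across, 88 mm high, origin under its centre.
- sticky_notes: Bystander: pad of sticky notes, 76 by 77 by 13 mm, beside the stand's front, origin under its centre.

How it is judged:
By the outcome, as a careful person would: the job done as asked, in the order asked, and still so for the second after the job is handed in, with the robot touching nothing.
It also fails if it takes over 59 s, if anything falls off the work surface, if the arm or the gripper's body presses on something with over 40 N, if the wrist force passes 120 N, or if a joint passes its speed limit or range.

## Working session

There is one attempt and no reset: what is moved stays moved. The work goes in short steps, Python scripts to look and compute and a shell command to move; the robot and the scene stay as the last step left them, time stands still between calls to the robot, and variables do not carry over. Pictures are saved under pics/ and viewed, at most 10 in all, crops included, and the job is handed in when it is done.

```bash
ls; mkdir -p pics; python3 - <<'E'
from workcell import r, cams, sensors
import cv2
for n in("scene","top"):
    c=cams.camera(n); cv2.imwrite(f"pics/{n}0.png",cv2.resize(c["color"][:,:,::-1],(768,576)))
    print(n,c["mtx"].tolist(),c["D"],c["origin"],c["orientation"])
s=sensors.observe();print(s,r.tip_extent)
E
```

```text
pics
shift.py
workcell.py
scene [[468.2412801860148, 0.0, 257.21028101771077], [0.0, 468.2412801860148, 191.81144575552912], [0.0, 0.0, 1.0]] [-0.02420992  0.          0.          0.          0.        ] [ -44.76750672 1214.42016257  715.73288888] [-0.53180581  2.39783728 -1.51008252]
top [[400.0045043126318, 0.0, 264.53559563030666], [0.0, 400.0045043126318, 186.5835524133636], [0.0, 0.0, 1.0]] [0.00348903 0.         0.         0.         0.        ] [ 4.76783712e+02 -7.09706408e-01  1.27013139e+03] [-2.20100889  2.14857832 -0.10732934]
{'time_s': 0.1, 'qpos': array([-1.30131128e+00,  3.79337594e-01,  1.73467835e+00, -2.85447668e-05,
        1.02854320e+00, -3.32697948e-02]), 'dq': array([ 0.00075374, -0.00161173, -0.00132378,  0.00044282,  0.00069545,
       -0.00023841]), 'effort': array([-4.95084839e-05, -7.65038109e+01, -4.35293555e+01,  6.51756045e-02,
        3.98623163e-02, -3.14442548e-05]), 'tool_pos': array([ 208.62764091, -667.84621404,  227.38861435]), 'eef_rot': array([-3.10471691e+00, -4.73630584e-01,  2.16951910e-04]), 'contact_force': array([ 0.19265446,  0.96451764, -0.2093131 ]), 'ft_torque': array([ 0.05821965,  0.02148486, -0.01754959]), 'finger_force': 0.0, 'opening': 91.40489010071818} 14.0
```

View pics/scene0.png

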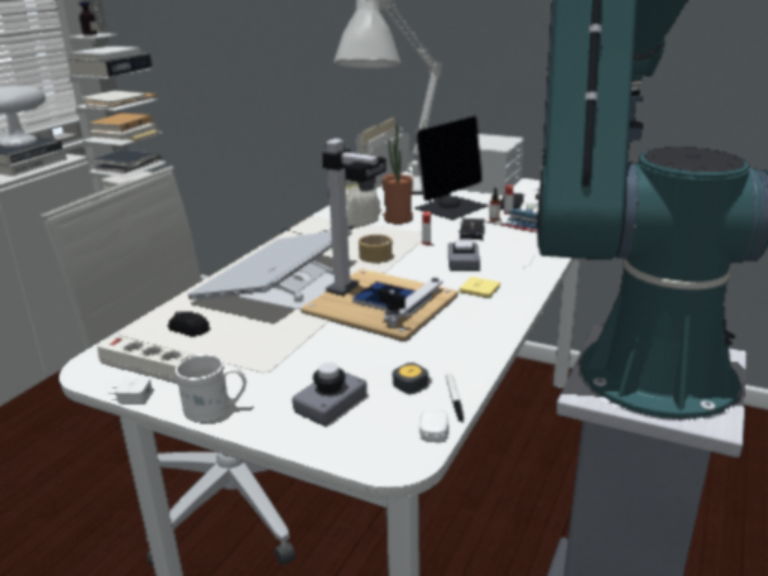

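View pics/top0.png

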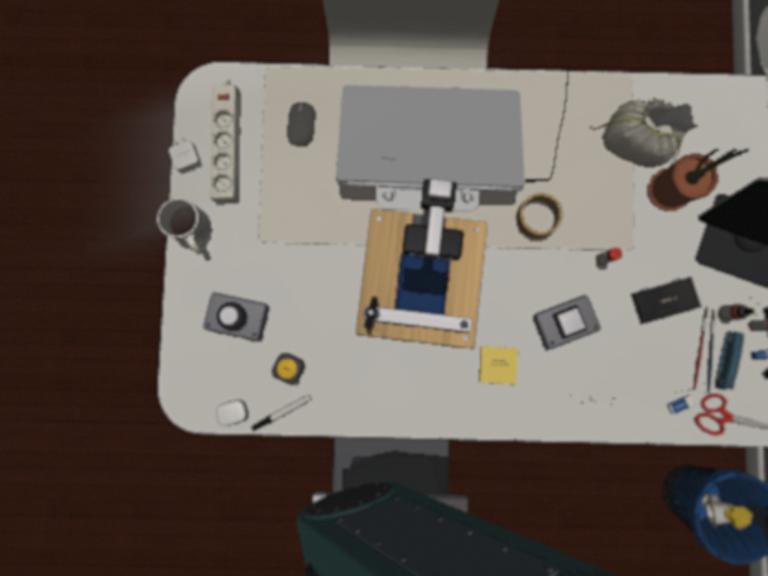

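The scene view has the stand mid-desk with the wing at about (395,320), and the shutter handset at (330,390). In the top view (x up, y left), the shutter button is at (231,316), the wing at (372,313), the lamp pad at (571,322) and the board corners at (372,209), (487,220), (475,347) and (357,335).

```bash
cat > h.py <<'E'
import numpy as np,cv2
from scipy.spatial.transform import Rotation as R
def ray(c,px):
    u=cv2.undistortPoints(np.array(px,float).reshape(-1,1,2),c["mtx"],np.array(c["D"],float)).reshape(-1,2)
    return R.from_rotvec(c["orientation"]).apply(np.c_[u,np.ones(len(u))])
def plane(c,px,z):
    d=ray(c,px);o=np.array(c["origin"]);return o+d*((z-o[2])/d[:,2])[:,None]
def proj(c,P):
    Rm=R.from_rotvec(c["orientation"]).inv();t=-Rm.apply(c["origin"])
    return cv2.projectPoints(np.array(P,float).reshape(-1,1,3),Rm.as_rotvec(),t,c["mtx"],np.array(c["D"],float))[0].reshape(-1,2)
E
python3 - <<'E'
from workcell import r, cams, sensors
from h import *
c=cams.camera("top");im=c["color"];hsv=cv2.cvtColor(im,cv2.COLOR_RGB2HSV)
m=cv2.inRange(hsv,(8,60,90),(25,200,255));m[:, :225]=0;m[:,335:]=0;m[:135]=0;m[235:]=0
m=cv2.morphologyEx(m,cv2.MORPH_OPEN,np.ones((3,3)))
p=cv2.findNonZero(m);rc=cv2.minAreaRect(p);b=cv2.boxPoints(rc)
W=plane(c,b+0,16);print(rc,b,W.round(1))
C=W.mean(0)
e=[W[(i+1)%4]-W[i] for i in range(4)];print([np.linalg.norm(x).round(1) for x in e],[np.arctan2(x[1],x[0]).round(3) for x in e])
# shutter button, light blob
g=cv2.cvtColor(im,cv2.COLOR_RGB2GRAY)
for n,(x,y),z in(("shut",(154,211),78),("lamp",(380,214),54)):
    s=np.zeros_like(g);s[y-12:y+12,x-13:x+13]=1
    mm=((g>130)&(s>0)).astype(np.uint8);M=cv2.moments(mm,True);q=(M['m10']/M['m00'],M['m01']/M['m00']);print(n,q,M['m00'],plane(c,q,z).round(1))
k=im[120:245,215:345];k=cv2.resize(k[:,:,::-1],None,fx=5,fy=4.6,interpolation=cv2.INTER_CUBIC)
k=im[185:245,225:325];cv2.imwrite("pics/crop1.png",cv2.resize(k[:,:,::-1],(800,480),interpolation=cv2.INTER_CUBIC))
E
```

```text
((290.38446044921875, 187.0456085205078), (97.687744140625, 86.2762451171875), 6.76617431640625) [[236.79834 224.12862]
 [246.9632  138.45326]
 [343.97058 149.9626 ]
 [333.80573 235.63795]] [[ 475.9   79.2   16. ]
 [ 748.3   55.1   16. ]
 [ 718.8 -254.2   16. ]
 [ 447.5 -223.9   16. ]]
[np.float64(273.4), np.float64(310.7), np.float64(273.0), np.float64(304.5)] [np.float64(-0.088), np.float64(-1.666), np.float64(3.03), np.float64(1.477)]
shut (151.8348623853211, 210.22935779816513) 109.0 [[511.1 328.8  78. ]]
lamp (380.29047619047617, 213.8) 210.0 [[ 517.6 -357.9   54. ]]
```

View pics/crop1.png

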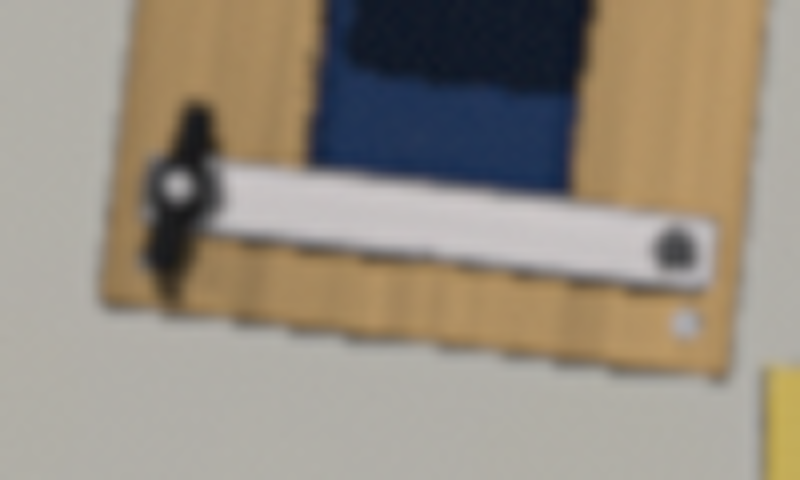

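The crop shows the wing running from about (200,103) to (170,297) with its silver axis at (178,185). The front board corners are at (103,305) and (725,378). My mask also caught the sticky notes, so I'll use these corner pixels instead.

```bash
python3 - <<'E'
from workcell import r, cams, sensors
from h import *
c=cams.camera("top");s=cams.camera("scene")
f=lambda u,v:(225+u/8-.5+.06,185+v/8-.5+.06)
B=plane(c,[f(103,305),f(725,378),(487/1.5,220/1.5),(372/1.5,209/1.5)],16)
print(B.round(1))
yaw=[np.arctan2(*( (B[a]-B[b])[1::-1])) for a,b in((3,0),(2,1))]+[np.arctan2(*((B[a]-B[b])[1::-1]))-np.pi/2 for a,b in((0,1),(3,2))]
print("yaw",np.round(yaw,3));y=np.mean(yaw);Rm=R.from_euler('z',y)
L=np.array([[-115,125,0],[-115,-125,0],[155,-125,0],[155,125,0]])
o=np.mean(B-Rm.apply(L),0);print("stand",o,y,(B-Rm.apply(L)).round(1))
W=o+Rm.apply([-68,95,0]);print("wing from stand",W,"from dot z93,61",plane(c,[f(178,185)],93),plane(c,[f(178,185)],61))
T=plane(c,[f(200,103),f(170,297)],85);d=T[0]-T[1];print("wing yaw",np.arctan2(d[1],d[0]),np.linalg.norm(d))
im=c["color"];
S=plane(c,[(231/1.5,316/1.5)],78);print("shutter",S)
cv2.imwrite("pics/crop2.png",np.hstack([cv2.resize(im[190:232,130:184,::-1],(400,311),interpolation=cv2.INTER_CUBIC),cv2.resize(s["color"][232:292,180:257,::-1],(400,311),interpolation=cv2.INTER_CUBIC)]))
E
```

```text
[[ 480.5   77.4   16. ]
 [ 457.9 -165.7   16. ]
 [ 727.9 -192.7   16. ]
 [ 745.5   51.8   16. ]]
yaw [-0.096 -0.1   -0.092 -0.072]
stand [583.02672581 -55.5183839   16.        ] -0.09007053378647596 [[583.8 -57.4  16. ]
 [583.7 -51.6  16. ]
 [584.8 -54.3  16. ]
 [579.9 -58.8  16. ]]
wing from stand [523.84750696  45.21304146  16.        ] from dot z93,61 [[524.81040727  46.3741095   93.        ]] [[526.11600005  47.65407036  61.        ]]
wing yaw -0.12577987987489261 72.50463558532721
shutter [[509.94856454 322.36221515  78.        ]]
```

View pics/crop2.png

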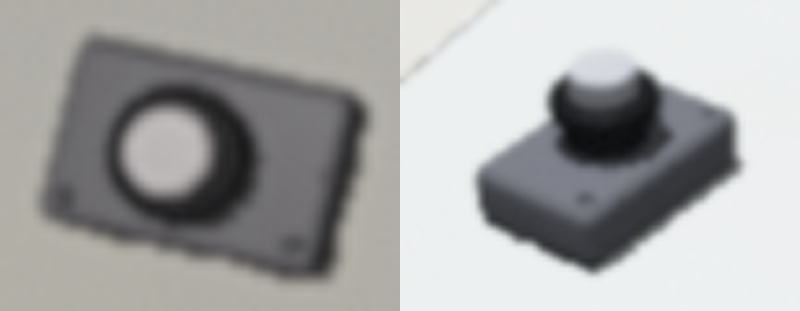

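The button sits at crop pixel (167,150) and the base-top centre at about (205,155). I'm moving above the wing with the half-turn that keeps q6 in range while tightening.

Units first: shifts go in shares of 600 mm and turns go in shares of pi rad. So -588 mm / 600 = -0.98, 514 mm / 600 = 0.8567, -2.71 rad / 3.1416 = -0.8626.

```bash
echo '[{"finger_gap": 60, "x": 0.8567, "y": -0.98, "turn": -0.8626}, {"finger_gap": 60, "x": 0.8567, "y": -0.98, "turn": -0.8626}, {"finger_gap": 60, "x": 0.8567, "y": -0.98, "turn": -0.8626}, {"finger_gap": 60, "x": 0.8567, "y": -0.98, "turn": -0.8626}, {"finger_gap": 60, "x": 0.8567, "y": -0.98, "turn": -0.8626}, {"finger_gap": 60, "x": 0.8567, "y": -0.98, "turn": -0.8626}, {"finger_gap": 60, "x": 0.8567, "y": -0.98, "turn": -0.8626}, {"finger_gap": 60, "x": 0.8567, "y": -0.98, "turn": -0.8626}, {"finger_gap": 60, "x": 0.8567, "y": -0.98, "turn": -0.8626}, {"finger_gap": 60, "x": 0.8567, "y": -0.98, "turn": -0.8626}, {"finger_gap": 60, "x": 0.8567, "y": -0.98, "turn": -0.8626}, {"finger_gap": 60, "x": 0.8567, "y": -0.98, "turn": -0.8626}, {"finger_gap": 60, "x": 0.8567, "y": -0.98, "turn": -0.8626}, {"finger_gap": 60, "x": 0.8567, "y": -0.98, "turn": -0.8626}, {"finger_gap": 60, "x": 0.8567, "y": -0.98, "turn": -0.8626}, {"finger_gap": 60, "x": 0.8567, "y": -0.98, "turn": -0.8626}, {"finger_gap": 60, "x": 0.8567, "y": -0.98, "turn": -0.8626}, {"finger_gap": 60, "x": 0.8567, "y": -0.98, "turn": -0.8626}, {"finger_gap": 60, "x": 0.8567, "y": -0.98, "turn": -0.8626}, {"finger_gap": 60, "x": 0.8567, "y": -0.98, "turn": -0.8626}]' | python3 shift.py
python3 - <<'E'
from workcell import r, cams, sensors
from h import *
c=cams.camera("top")
print("button",plane(c,[(152.5,210.25)],78),"base",plane(c,[(157.7,210.9)],34))
c=cams.camera("wrist");s=sensors.observe();print(s["qpos"].round(3),s["tool_pos"].round(1),R.from_rotvec(s["eef_rot"]).as_matrix().round(3).tolist())
cv2.imwrite("pics/w1.png",c["color"][:,:,::-1])
print(c["origin"],c["orientation"],"wing px",proj(c,[[524.5,46,93]]))
E
```

```text
time_s: 1.92
tool_pos: [525.8, 50.5, 228.2]
eef_rot: [0.515, 3.098, 0.001]
contact_force: [-1.0, -1.2, 0.3]
opening: 60.1
finger_force: 0.0
button [[511.07771594 326.87162051  78.        ]] base [[510.72742465 322.87536883  34.        ]]
[ 0.046  0.104  2.084 -0.     0.954 -1.191] [524.1  47.5 227.8] [[-0.945, 0.328, -0.0], [0.328, 0.945, -0.0], [0.0, -0.0, -1.0]]
[453.34798947  73.62633599 384.63845694] [2.35733883 1.70540155 0.2361839 ] wing px [[246.93016766 183.7527723 ]]
```

View pics/w1.png

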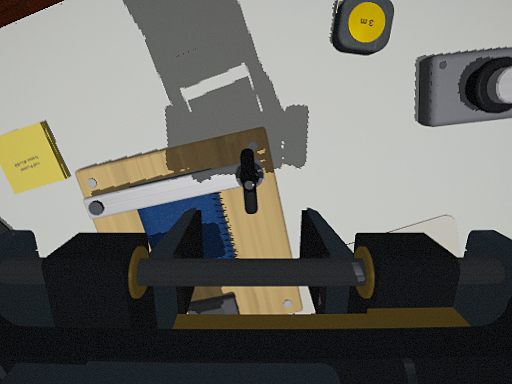

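The wing runs from (248,149) to (251,213) with its axis dot at (248,185); the projection put it at (247,184). The shutter head is at the right edge.

```bash
python3 - <<'E'
from workcell import r, cams, sensors
from h import *
c=cams.camera("wrist");im=c["color"];g=im.max(2)
m=(g<45).astype(np.uint8);m[:140]=0;m[222:]=0;m[:,:236]=0;m[:,268:]=0
n,l,st,ce=cv2.connectedComponentsWithStats(m);k=1+st[1:,4].argmax();print(st[k],ce[k])
p=np.argwhere(l==k)[:,::-1];print(cv2.minAreaRect(p.astype(np.float32)))
vx,vy,_,_=cv2.fitLine(p.astype(np.float32),cv2.DIST_HUBER,0,.01,.01).ravel();a=ce[k]
E=plane(c,[a,(a[0]+30*vx,a[1]+30*vy)],85);d=E[1]-E[0];print("fit centre",E[0],"yaw",np.arctan2(d[1],d[0]))
T=plane(c,[(248,149),(251,213),(248,185)],90);d=T[0]-T[1];print(T.round(1),"yaw ends",np.arctan2(d[1],d[0]),np.linalg.norm(d))
s=sensors.observe();print(s["tool_pos"],s["eef_rot"]);X=R.from_rotvec(s["eef_rot"]).as_matrix()[:,0];print("tool x yaw",np.arctan2(X[1],X[0]))
E
```

```text
[237 149  27  65 884] [250.24886878 178.87782805]
((251.8040313720703, 180.4533233642578), (64.1496353149414, 25.752656936645508), 73.1416015625)
fit centre [521.87205814  48.90826605  85.        ] yaw -0.24605257641387085
[[491.5  57.1  90. ]
 [555.5  38.1  90. ]
 [526.   45.1  90. ]] yaw ends 2.8529148099736448 66.70856211082098
[523.7943291   46.60393348 227.71778398] [-5.33032952e-01 -3.09556406e+00  2.95617119e-04]
tool x yaw 2.800551975382879
```

```bash
python3 - <<'E'
from workcell import r, cams, sensors
from h import *
a=cams.camera("wrist");b=cams.camera("top")
cv2.imwrite("pics/c3.png",cv2.resize(np.clip(a["color"][140:225,205:290,::-1].astype(float)*1.8,0,255).astype(np.uint8),(595,595),interpolation=cv2.INTER_CUBIC))
for y in(-.1,-.2,-.3):
  d=33*np.array([np.cos(y),np.sin(y),0]);n=7*np.array([-np.sin(y),np.cos(y),0])
  P=np.array([[525,46,93]+s*d+t*n for s in(1,-1) for t in(1,-1)])
  print(y,((proj(a,P)-[205,140]+.5)*7).round().tolist())
E
```

```text
-0.1 [[414.0, 516.0], [322.0, 537.0], [307.0, 81.0], [209.0, 105.0]]
-0.2 [[393.0, 524.0], [299.0, 537.0], [331.0, 82.0], [231.0, 96.0]]
-0.3 [[371.0, 530.0], [276.0, 534.0], [355.0, 84.0], [254.0, 88.0]]
```

View pics/c3.png

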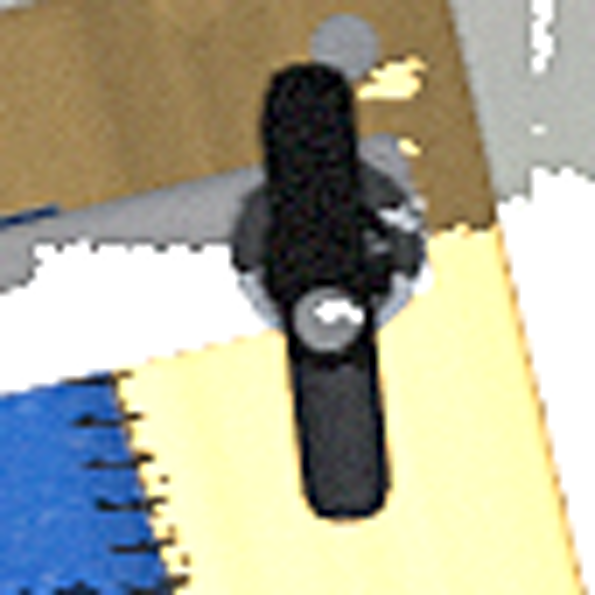

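Matching the wing's top-face corners gives yaw of about -0.26 and an axis near (524,47.5). Next: descend around it, check, then close.

To row units: 148 mm / 600 = 0.2467, 140 mm / 600 = 0.2333, -0.09 rad / 3.1416 = -0.0286.

```bash
echo '[{"finger_gap": 50, "y": 0.0017, "z": 0.05, "turn": -0.0286}, {"finger_gap": 50, "y": 0.0017, "z": 0.1, "turn": -0.0286}, {"finger_gap": 50, "y": 0.0017, "z": 0.15, "turn": -0.0286}, {"finger_gap": 50, "y": 0.0017, "z": 0.2, "turn": -0.0286}, {"finger_gap": 50, "y": 0.0017, "z": 0.2333, "turn": -0.0286}, {"finger_gap": 50, "y": 0.0017, "z": 0.2467, "turn": -0.0286}, {"finger_gap": 50, "y": 0.0017, "z": 0.2467, "turn": -0.0286}, {"finger_gap": 50, "y": 0.0017, "z": 0.2467, "turn": -0.0286}]' | python3 shift.py
python3 - <<'E'
from workcell import r, cams, sensors
from h import *
c=cams.camera("wrist");s=sensors.observe();print(s["qpos"].round(3),s["contact_force"],s["tool_pos"].round(1));X=R.from_rotvec(s["eef_rot"]).as_matrix()[:,0];print("tool x yaw",np.arctan2(X[1],X[0]))
cv2.imwrite("pics/w2.png",np.clip(c["color"][:,:,::-1]*1.5,0,255).astype(np.uint8))
E
```

```text
time_s: 2.83
tool_pos: [524.6, 46.8, 80.6]
eef_rot: [0.393, 3.117, 0.0]
contact_force: [0.0, -0.3, 0.2]
opening: 49.7
finger_force: 0.0
[ 0.045  0.344  2.132  0.     0.664 -1.275] [-0.33462323  0.50440772 -0.08609372] [525.1  47.   81.2]
tool x yaw 2.891158368304241
```

View pics/w2.png

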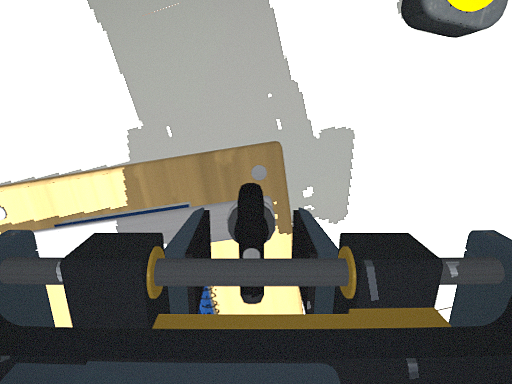

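The wing is upright at column 251, centred between the fingertips (208 and 297). Closing.

To row units: 1 mm / 600 = 0.0017.

```bash
echo '[{"finger_gap": 0, "z": 0.0017}, {"finger_gap": 0, "z": 0.0017}, {"finger_gap": 0, "z": 0.0017}, {"finger_gap": 0, "z": 0.0017}, {"finger_gap": 0, "z": 0.0017}, {"finger_gap": 0, "z": 0.0017}, {"finger_gap": 0, "z": 0.0017}, {"finger_gap": 0, "z": 0.0017}, {"finger_gap": 0, "z": 0.0017}, {"finger_gap": 0, "z": 0.0017}]' | python3 shift.py; python3 -c "
from workcell import r, cams, sensors
s=sensors.observe();print(s['ft_torque'],s['contact_force'],s['qpos'],s['effort'])"
```

```text
time_s: 3.72
tool_pos: [524.4, 47.0, 79.2]
eef_rot: [-0.389, -3.117, 0.001]
contact_force: [-2.1, -5.0, 5.9]
opening: 13.9
finger_force: 31.0
[-0.82013943  0.29366709  0.08313212] [-2.1454834  -4.986872    5.92704518] [ 4.53483798e-02  3.47734662e-01  2.13235732e+00 -8.10141159e-04
  6.61598051e-01 -1.27641181e+00] [  2.25079402 -57.24327564 -29.26080823   0.80106027  -0.52265553
   0.07179345]
```

To row units: 0.06 rad / 3.1416 = 0.0191.

```bash
echo '[{"finger_gap": 0, "turn": 0.0191}, {"finger_gap": 0, "turn": 0.0382}, {"finger_gap": 0, "turn": 0.0573}, {"finger_gap": 0, "turn": 0.0764}, {"finger_gap": 0, "turn": 0.0955}, {"finger_gap": 0, "turn": 0.1146}, {"finger_gap": 0, "turn": 0.1337}, {"finger_gap": 0, "turn": 0.1528}, {"finger_gap": 0, "turn": 0.1719}, {"finger_gap": 0, "turn": 0.191}, {"finger_gap": 0, "turn": 0.191}]' | python3 shift.py; cat > q.py <<'E'
from workcell import r, cams, sensors
from h import *
s=sensors.observe();X=R.from_rotvec(s["eef_rot"]).as_matrix()[:,0];print("t",s["time_s"],"T",s['ft_torque'].round(3),"F",s['contact_force'].round(1),"q6",s['qpos'][5].round(3),"eff6",s['effort'][5].round(3),"yaw",np.arctan2(X[1],X[0]).round(3),s["tool_pos"].round(1))
E
python3 q.py
```

```text
time_s: 4.63
tool_pos: [524.5, 47.1, 79.2]
eef_rot: [1.299, 2.86, -0.0]
contact_force: [-1.5, -3.0, 5.4]
opening: 13.6
finger_force: 31.0
t 4.6333 T [-0.581  0.149 -0.099] F [-1.5 -3.   5.4] q6 -0.672 eff6 1.238 yaw 2.289 [524.5  47.1  79.2]
```

To row units: 0.3 rad / 3.1416 = 0.0955.

```bash
echo '[{"finger_gap": 0, "turn": 0.0191}, {"finger_gap": 0, "turn": 0.0382}, {"finger_gap": 0, "turn": 0.0573}, {"finger_gap": 0, "turn": 0.0764}, {"finger_gap": 0, "turn": 0.0955}, {"finger_gap": 0, "turn": 0.0955}]' | python3 shift.py >/dev/null; python3 q.py; echo '[{"finger_gap": 0, "turn": 0.0127}, {"finger_gap": 0, "turn": 0.0255}, {"finger_gap": 0, "turn": 0.0255}]' | python3 shift.py>/dev/null; python3 q.py;  echo '[{"finger_gap": 0, "turn": 0.0127}, {"finger_gap": 0, "turn": 0.0255}, {"finger_gap": 0, "turn": 0.0255}]' | python3 shift.py>/dev/null; python3 q.py
```

```text
t 5.1333 T [-0.574  0.082 -0.043] F [-0.1 -2.5  4.9] q6 -0.373 eff6 1.287 yaw 1.99 [524.6  47.2  79.2]
t 5.3833 T [-0.577  0.022 -0.127] F [ 0.  -3.9  5.9] q6 -0.296 eff6 0.779 yaw 1.913 [524.6  47.2  79.2]
t 5.6333 T [-0.6   -0.015 -0.12 ] F [-0.7 -3.   5.3] q6 -0.216 eff6 0.777 yaw 1.833 [524.7  47.2  79.2]
```

To row units: 0.04 rad / 3.1416 = 0.0127.

```bash
echo '[{"finger_gap": 0, "turn": 0.0127}, {"finger_gap": 0, "turn": 0.0127}]' | python3 shift.py>/dev/null; python3 q.py;  echo '[{"finger_gap": 0, "turn": 0.0127}, {"finger_gap": 0, "turn": 0.0127}]' | python3 shift.py>/dev/null; python3 q.py; echo '[{"finger_gap": 0, "turn": 0.0127}, {"finger_gap": 0, "turn": 0.0127}]' | python3 shift.py>/dev/null; python3 q.py
```

```text
t 5.8 T [-0.599 -0.034 -0.136] F [-0.6 -2.7  5.3] q6 -0.176 eff6 0.622 yaw 1.793 [524.6  47.2  79.2]
t 5.9667 T [-0.632 -0.003 -0.051] F [-0.4 -3.1  5.4] q6 -0.136 eff6 0.621 yaw 1.753 [524.6  47.2  79.2]
t 6.1333 T [-0.56  -0.093  0.394] F [-1.3 -1.8  5.2] q6 -0.097 eff6 1.192 yaw 1.714 [524.7  47.2  79.2]
```

Torque is rising, so the screw is tight at about 1.16 rad. I'll continue in small steps.

To row units: 0.04 rad / 3.1416 = 0.0127.

```bash
for i in 1 2; do :; done; echo '[{"finger_gap": 0, "turn": 0.0064}, {"finger_gap": 0, "turn": 0.0127}, {"finger_gap": 0, "turn": 0.0127}]' | python3 shift.py>/dev/null; python3 q.py; echo '[{"finger_gap": 0, "turn": 0.0064}, {"finger_gap": 0, "turn": 0.0127}, {"finger_gap": 0, "turn": 0.0127}]' | python3 shift.py>/dev/null; python3 q.py
```

```text
t 6.3833 T [-0.583 -0.052  0.48 ] F [-0.1 -3.1  5. ] q6 -0.058 eff6 0.95 yaw 1.675 [524.7  47.2  79.2]
t 6.6333 T [-0.555 -0.066  0.512] F [-1.3 -2.1  5.2] q6 -0.018 eff6 0.952 yaw 1.635 [524.7  47.2  79.2]
```

To row units: 0.08 rad / 3.1416 = 0.0255.

```bash
echo '[{"finger_gap": 0, "turn": 0.0064}, {"finger_gap": 0, "turn": 0.0127}, {"finger_gap": 0, "turn": 0.0191}, {"finger_gap": 0, "turn": 0.0255}, {"finger_gap": 0, "turn": 0.0255}]' | python3 shift.py; python3 q.py; python3 - <<'E'
from workcell import r, cams, sensors
import cv2,numpy as np
c=cams.camera("wrist")
cv2.imwrite("pics/w3.png",np.clip(c["color"][:,:,::-1]*1.5,0,255).astype(np.uint8))
E
```

```text
time_s: 7.05
tool_pos: [524.7, 47.2, 79.2]
eef_rot: [2.239, 2.203, 0.0]
contact_force: [0.1, -2.6, 4.5]
opening: 13.9
finger_force: 31.2
t 7.05 T [-0.645 -0.139  0.393] F [ 0.1 -2.6  4.5] q6 0.062 eff6 0.958 yaw 1.555 [524.7  47.2  79.2]
```

View pics/w3.png

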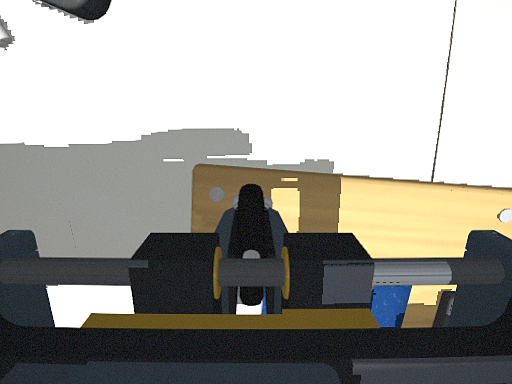

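The wing is still parallel in the grip (column 251), so the torque plateau came from the clutch, with about 0.15 rad of slip. Releasing, lifting and moving to the shutter.

To row units: -140 mm / 600 = -0.2333, -100 mm / 600 = -0.1667.

```bash
echo '[{"finger_gap": 45}, {"finger_gap": 45}, {"finger_gap": 45}, {"finger_gap": 45}, {"finger_gap": 45, "z": -0.05}, {"finger_gap": 45, "z": -0.1}, {"finger_gap": 45, "z": -0.1667}, {"finger_gap": 45, "z": -0.2333}, {"finger_gap": 45, "z": -0.2333}]' | python3 shift.py; echo '[{"finger_gap": 0, "x": 0.0667, "y": -0.0033}, {"finger_gap": 0, "x": 0.1333, "y": -0.0083}, {"finger_gap": 0, "x": 0.2, "y": -0.0133}, {"finger_gap": 0, "x": 0.2667, "y": -0.0167}, {"finger_gap": 0, "x": 0.3333, "y": -0.0217}, {"finger_gap": 0, "x": 0.3667, "y": -0.03}, {"finger_gap": 0, "x": 0.3667, "y": -0.03}, {"finger_gap": 0, "x": 0.3667, "y": -0.03}, {"finger_gap": 0, "x": 0.3667, "y": -0.03}]' | python3 shift.py; python3 q.py; python3 - <<'E'
from workcell import r, cams, sensors
from h import *
c=cams.camera("wrist")
cv2.imwrite("pics/w4.png",np.clip(c["color"][:,:,::-1]*1.3,0,255).astype(np.uint8))
print(proj(c,[[511,327,78],[511,327,34]]))
E
```

```text
time_s: 7.85
tool_pos: [527.6, 47.6, 226.0]
eef_rot: [2.237, 2.198, 0.011]
contact_force: [2.5, 0.3, 1.4]
opening: 45.3
finger_force: 0.0
time_s: 8.6
tool_pos: [510.1, 267.2, 218.6]
eef_rot: [-2.241, -2.202, 0.001]
contact_force: [0.1, 0.7, 0.6]
opening: 0.7
finger_force: 0.0
t 8.6 T [-0.042 -0.112  0.032] F [0.1 0.7 0.6] q6 0.46 eff6 0.032 yaw 1.553 [510.1 267.2 218.6]
[[249.39794266 123.8785871 ]
 [249.63829377 121.44484905]]
```

View pics/w4.png

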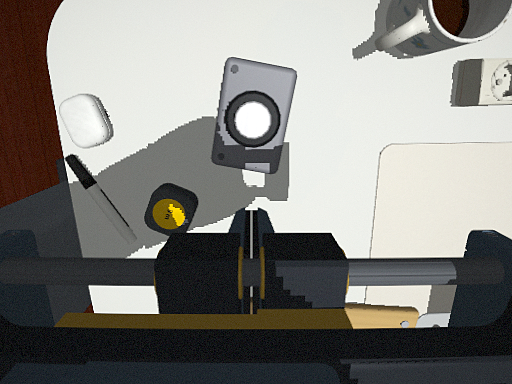

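The button is at about (253,119), on the head at (253,118); I'll take its centroid.

```bash
python3 - <<'E'
from workcell import r, cams, sensors
from h import *
c=cams.camera("wrist");g=c["color"].min(2)
m=(g>150).astype(np.uint8);k=np.zeros_like(m);k[98:142,230:276]=1;m*=k
n,l,st,ce=cv2.connectedComponentsWithStats(m);i=l[119,253];print(st[i],ce[i],plane(c,[ce[i]],78),plane(c,[ce[i]],84),c["origin"])
E
python3 q.py
```

```text
[235 102  35  35 958] [252.25052192 119.19415449] [[514.07111313 331.04706868  78.        ]] [[514.0562114  331.31912571  84.        ]] [513.33235447 344.53439122 375.45209913]
t 8.7 T [-0.032 -0.081 -0.014] F [ 0.1 -0.5 -1.2] q6 0.46 eff6 -0.011 yaw 1.552 [510.4 266.6 218.8]
```

Top gives (511,327) and wrist gives (514,331). The wrist camera's own lateral offset explains part of the gap, so I'll use (511.5,329). Descending to just above the tallest possible button.

To row units: 113 mm / 600 = 0.1883, 105 mm / 600 = 0.175.

```bash
echo '[{"finger_gap": 0, "x": 0.05}, {"finger_gap": 0, "x": 0.1033, "z": 0.0167}, {"finger_gap": 0, "x": 0.1033, "z": 0.075}, {"finger_gap": 0, "x": 0.1033, "z": 0.1333}, {"finger_gap": 0, "x": 0.1033, "z": 0.175}, {"finger_gap": 0, "x": 0.1033, "z": 0.1883}, {"finger_gap": 0, "x": 0.1033, "z": 0.1883}, {"finger_gap": 0, "x": 0.1033, "z": 0.1883}, {"finger_gap": 0, "x": 0.1033, "z": 0.1883}, {"finger_gap": 0, "x": 0.1033, "z": 0.1883}]' | python3 shift.py>/dev/null; python3 q.py; echo '[{"finger_gap": 0, "z": 0.0017}, {"finger_gap": 0, "z": 0.0033}, {"finger_gap": 0, "z": 0.0033}]' | python3 shift.py>/dev/null;python3 q.py; echo '[{"finger_gap": 0, "z": 0.0017}, {"finger_gap": 0, "z": 0.0033}, {"finger_gap": 0, "z": 0.0033}]' | python3 shift.py>/dev/null; python3 q.py;echo '[{"finger_gap": 0, "z": 0.0017}, {"finger_gap": 0, "z": 0.0033}, {"finger_gap": 0, "z": 0.0033}]' | python3 shift.py>/dev/null; python3 q.py
```

```text
t 9.5333 T [-0.034 -0.106 -0.018] F [-0.2 -0.6  0.3] q6 0.552 eff6 -0.002 yaw 1.552 [512.5 329.9 107.8]
t 9.7833 T [-0.043 -0.118  0.003] F [-0.5 -0.5  0.3] q6 0.552 eff6 0.0 yaw 1.553 [511.5 329.6 104.3]
t 10.0333 T [-0.043 -0.074  0.017] F [ 0.7 -0.2 -0.3] q6 0.552 eff6 0.0 yaw 1.553 [511.3 329.5 101.7]
t 10.2833 T [-0.051 -0.069  0.039] F [-0.5 -0.4 -0.1] q6 0.552 eff6 0.0 yaw 1.553 [511.3 329.5  99.7]
```

To row units: 1 mm / 600 = 0.0017.

```bash
s="python3 q.py"; echo '[{"finger_gap": 0, "z": 0.0017}, {"finger_gap": 0, "z": 0.0017}]' | python3 shift.py>/dev/null;$s; echo '[{"finger_gap": 0, "z": 0.0017}, {"finger_gap": 0, "z": 0.0017}]' | python3 shift.py>/dev/null; $s;echo '[{"finger_gap": 0, "z": 0.0017}, {"finger_gap": 0, "z": 0.0017}]' | python3 shift.py>/dev/null; $s;echo '[{"finger_gap": 0, "z": 0.0017}, {"finger_gap": 0, "z": 0.0017}]' | python3 shift.py>/dev/null; $s
```

```text
t 10.45 T [ 0.021 -0.077 -0.008] F [ 0.3 -0.1  0.1] q6 0.552 eff6 0.0 yaw 1.553 [511.4 329.5  98.8]
t 10.6167 T [ 0.002 -0.083 -0.007] F [-0.6  0.1 -0.2] q6 0.552 eff6 0.0 yaw 1.553 [511.4 329.6  97.8]
t 10.7833 T [-0.041 -0.085  0.012] F [-0.6  0.3  0.4] q6 0.552 eff6 0.0 yaw 1.553 [511.4 329.5  96.8]
t 10.95 T [-0.04  -0.132  0.005] F [ 0.2 -0.1 -0.3] q6 0.552 eff6 0.0 yaw 1.553 [511.4 329.5  95.8]
```

To row units: 1 mm / 600 = 0.0017.

```bash
s="python3 q.py"; echo '[{"finger_gap": 0, "z": 0.0017}, {"finger_gap": 0, "z": 0.0017}]' | python3 shift.py>/dev/null;$s; echo '[{"finger_gap": 0, "z": 0.0017}, {"finger_gap": 0, "z": 0.0017}]' | python3 shift.py>/dev/null; $s;echo '[{"finger_gap": 0, "z": 0.0017}, {"finger_gap": 0, "z": 0.0017}]' | python3 shift.py>/dev/null; $s;echo '[{"finger_gap": 0, "z": 0.0017}, {"finger_gap": 0, "z": 0.0017}]' | python3 shift.py>/dev/null; $s
```

```text
t 11.1167 T [-0.016 -0.123 -0.013] F [-0.4 -0.1 -0.8] q6 0.552 eff6 0.0 yaw 1.553 [511.4 329.5  94.8]
t 11.2833 T [-0.047 -0.044 -0.02 ] F [-0.4 -1.  -0.2] q6 0.552 eff6 0.0 yaw 1.553 [511.4 329.6  93.8]
t 11.45 T [ 0.003 -0.129 -0.012] F [-0.  -0.5  0.5] q6 0.552 eff6 0.0 yaw 1.553 [511.4 329.6  92.8]
t 11.6167 T [-0.049 -0.117  0.008] F [ 0.3 -0.4  0.4] q6 0.552 eff6 0.0 yaw 1.553 [511.4 329.5  91.8]
```

To row units: 1 mm / 600 = 0.0017.

```bash
s="python3 q.py"; echo '[{"finger_gap": 0, "z": 0.0017}, {"finger_gap": 0, "z": 0.0017}]' | python3 shift.py>/dev/null;$s; echo '[{"finger_gap": 0, "z": 0.0017}, {"finger_gap": 0, "z": 0.0017}]' | python3 shift.py>/dev/null; $s;echo '[{"finger_gap": 0, "z": 0.0017}, {"finger_gap": 0, "z": 0.0017}]' | python3 shift.py>/dev/null; $s
```

```text
t 11.7833 T [-0.008 -0.067 -0.008] F [-0.3 -0.7  0.3] q6 0.552 eff6 0.0 yaw 1.553 [511.3 329.5  90.8]
t 11.95 T [-0.077 -0.057 -0.019] F [-0.1 -0.7  2.1] q6 0.552 eff6 0.0 yaw 1.553 [511.5 329.6  89.9]
t 12.1167 T [-0.033 -0.129  0.04 ] F [0.1 0.8 1.4] q6 0.552 eff6 0.0 yaw 1.553 [511.5 329.6  88.9]
```

Contact is at TCP z of about 90.4, so the button top is at 76.4 mm and the halfway stop should come at TCP z of about 85.4.

To row units: 2 mm / 600 = 0.0033, 1 mm / 600 = 0.0017.

```bash
s="python3 q.py"; echo '[{"finger_gap": 0, "z": 0.0017}, {"finger_gap": 0, "z": 0.0033}, {"finger_gap": 0, "z": 0.0033}]' | python3 shift.py>/dev/null;$s; echo '[{"finger_gap": 0, "z": 0.0017}, {"finger_gap": 0, "z": 0.0017}]' | python3 shift.py>/dev/null; $s;echo '[{"finger_gap": 0, "z": 0.0008}, {"finger_gap": 0, "z": 0.0008}]' | python3 shift.py>/dev/null; $s
```

```text
t 12.3667 T [ 0.022 -0.107  0.069] F [ 0.3 -0.8  1.9] q6 0.552 eff6 0.001 yaw 1.553 [511.5 329.6  86.8]
t 12.5333 T [ 0.012 -0.095  0.018] F [-1.1 -0.1  2.6] q6 0.552 eff6 0.001 yaw 1.553 [511.5 329.6  85.9]
t 12.7 T [ 0.009 -0.036  0.   ] F [ 1.3 -0.1  3.5] q6 0.552 eff6 0.001 yaw 1.553 [511.5 329.6  85.5]
```

To row units: 0.4 mm / 600 = 0.0007.

```bash
s="python3 q.py"; echo '[{"finger_gap": 0, "z": 0.0007}, {"finger_gap": 0, "z": 0.0007}]' | python3 shift.py>/dev/null;$s
```

```text
t 12.8667 T [-0.167  0.265 -0.   ] F [-2.6 -0.8  8.8] q6 0.552 eff6 0.0 yaw 1.553 [511.5 329.6  85.3]
```

At the stop with 8.8 N. I'll ease back slightly and hold for about a second.

To row units: -0.2 mm / 600 = -0.0003.

```bash
s="python3 q.py"; echo '[{"finger_gap": 0, "z": -0.0003}, {"finger_gap": 0, "z": -0.0003}]' | python3 shift.py>/dev/null;$s; echo '[{"finger_gap": 0}, {"finger_gap": 0}, {"finger_gap": 0}, {"finger_gap": 0}]' | python3 shift.py>/dev/null;$s; echo '[{"finger_gap": 0}, {"finger_gap": 0}, {"finger_gap": 0}, {"finger_gap": 0}, {"finger_gap": 0}, {"finger_gap": 0}]' | python3 shift.py>/dev/null;$s
```

```text
t 13.0333 T [-0.136  0.111  0.006] F [-1.1 -0.1  6.3] q6 0.552 eff6 0.0 yaw 1.553 [511.5 329.6  85.4]
t 13.3667 T [-0.136  0.135  0.006] F [-0.9 -0.7  5.1] q6 0.552 eff6 0.0 yaw 1.553 [511.5 329.6  85.5]
t 13.8667 T [-0.119  0.095 -0.012] F [-1.1 -0.6  6.1] q6 0.552 eff6 0.0 yaw 1.553 [511.5 329.6  85.4]
```

To row units: 5 mm / 600 = 0.0083, 4 mm / 600 = 0.0067.

```bash
s="python3 q.py"; echo '[{"finger_gap": 0, "z": 0.0033}, {"finger_gap": 0, "z": 0.0067}, {"finger_gap": 0, "z": 0.0083}, {"finger_gap": 0, "z": 0.0083}]' | python3 shift.py>/dev/null;$s;echo '[{"finger_gap": 0, "z": 0.0008}, {"finger_gap": 0, "z": 0.0008}]' | python3 shift.py>/dev/null;$s
```

```text
t 14.2 T [-0.351  0.454 -0.072] F [-2.7 -2.  11. ] q6 0.552 eff6 -0.0 yaw 1.553 [511.5 329.6  80.6]
t 14.3667 T [-0.439  0.512  0.001] F [-3.4 -2.4 12.2] q6 0.552 eff6 -0.0 yaw 1.553 [511.5 329.6  80.3]
```

To row units: 0.5 mm / 600 = 0.0008.

```bash
s="python3 q.py"; echo '[{"finger_gap": 0, "z": 0.0008}, {"finger_gap": 0, "z": 0.0008}]' | python3 shift.py>/dev/null;$s
```

```text
t 14.5333 T [-0.637  0.939  0.009] F [-5.6 -4.2 18.5] q6 0.552 eff6 -0.001 yaw 1.553 [511.6 329.7  80.1]
```

The force jumped to 18.5 N, so the button is on its bottom stop. Letting go and lifting clear.

To row units: -120 mm / 600 = -0.2, -80 mm / 600 = -0.1333.

```bash
echo '[{"finger_gap": 0, "z": -0.01}, {"finger_gap": 0, "z": -0.025}, {"finger_gap": 0, "z": -0.0667}, {"finger_gap": 0, "z": -0.1333}, {"finger_gap": 0, "z": -0.2}, {"finger_gap": 0, "z": -0.2}, {"finger_gap": 0, "z": -0.2}, {"finger_gap": 0, "z": -0.2}]' | python3 shift.py; python3 - <<'E'
from workcell import r, cams, sensors
from h import *
a=cams.camera("top")["color"];b=cams.camera("scene")["color"]
cv2.imwrite("pics/end.png",np.vstack([cv2.resize(a[120:260,100:420,::-1],(640,280)),cv2.resize(b[150:310,60:380,::-1],(640,320))]))
E
```

```text
time_s: 15.2
tool_pos: [511.1, 329.3, 199.0]
eef_rot: [-2.241, -2.201, 0.0]
contact_force: [0.9, 0.5, -0.7]
opening: 0.6
finger_force: 0.0
```

View pics/end.png

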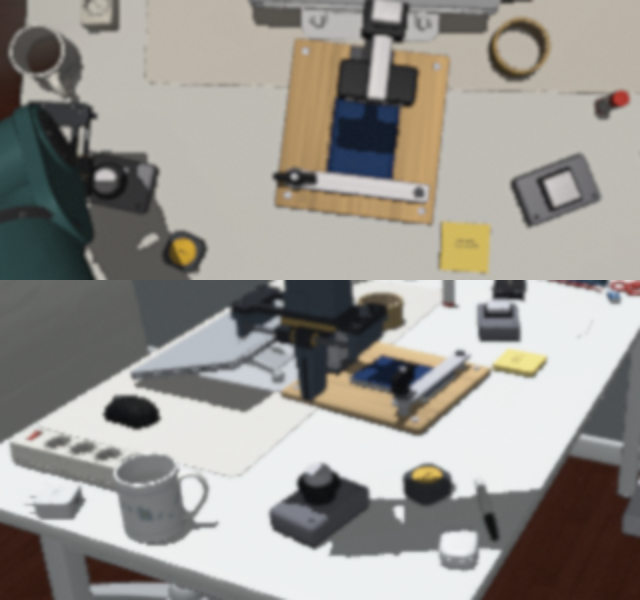

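The wing now lies along the bar at (295,178) in the top view, the shutter button is back up, nothing else has moved, and the gripper is clear.

```bash
python3 -c "
from workcell import r, cams, sensors
print(r.hand_in())"
```

```text
the job is handed in; nothing more can be done
None
```

I tightened the thumbscrew until its clutch first gave (about 0.15 rad of slip, estimated from the torque), then pressed the shutter to its halfway stop for about 1.2 s, fully down, and let go; the job was handed in at about 15 s, with no verdict returned.

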